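Start a sprung bolt in a nut plate

ROBOT

A 7-joint arm with a two-finger parallel gripper is mounted at the origin on a cart in front of the work surface, level with it; the furniture and walls round the work are solid. World frame = base frame: x ahead of the robot, y to its left, z up, the work surface at z = 0. Lengths are in m, angles in rad, forces in N, time in s.
With the tool pointing down it reaches from about 0.425 to 0.875 m from the base axis. Payload 8.4 kg.
Tool frame: the origin (TCP) lies on the front face of the gripper's body, between the roots of the fingers; the fingertips stand 70 mm ahead of it and the grasp point (between the pads) lies 51 mm ahead of it; z points along the fingers, y is the line along which they close (so a half turn about z gives the same grasp; the last joint's range is limited). The gripper opens to 87 mm and grips with 3 to 60 N. Pads are 19 mm wide; open, the fingers measure 117 mm over their backs; the gripper's body (75 mm by 190 mm) begins 51 mm behind the grasp point.
Start: joints at [1.113, 0.333, 0.04, 1.465, -0.013, 1.343, -0.059], TCP at [0.228, -0.609, 0.292] pointing down, gripper open.
Joint ranges: [-2.58, 2.58], [-0.38, 2.09], [-1.3, 1.39], [0.25, 2.4], [-1.5, 4.64], [0.08, 2.09], [-2.65, 2.65]. Speed limits (rad/s): [2.22, 2.22, 2.79, 2.79, 3.14, 3.14, 3.14].

INTERFACE

Orientations are given as a unit quaternion [x, y, z, w].
In Python, from rig import arm gives the robot as it stands. The module is installed in compiled form; this text tells all that it offers.
- The arm moves only by the tool servo_tool, never from a script. Its argument "targets" is one flat list of numbers, 5 for each row, row after row: the gripper command: -1 is shut, 1 is fully open, values between are in proportion, then the shift along the tool's x, y, z in mm, then the turn about the tool's z in rad. A call has 1 to 20 rows; each row shifts and turns the commanded pose from where the row before left it, along the tool's axes as they then stand; what a row does not reach is not made up. A row lasts 1/12 s, in which the tool goes at most 41.7 mm and 7.16 degrees, less where a joint would pass 70% of its speed; a pose out of reach is approached as far as the arm can. A call is refused whole if a number of a shift passes 41.7 or a number of a turn 0.125, either way. A call with a gripper value outside its range is refused whole. The fingers move at their own pace and stop on an object; "grip_force" is the grip in N (left out, the last holds). Time passes only in rows, so rows that do not move let the fingers close. It gives the time, the measured TCP pose, the force, the opening and the grip force at its end, in the units of the state.
- arm.observe(): the state, without advancing time (a new reading comes with each control period).
- arm.grab_frame(name): name is "scene" or "top"; returns a dict with "color" (384x512x3 uint8, red, green, blue), "mtx" (3x3 intrinsics, pixels), "camera_from_world" (4x4, takes a point from world to camera coordinates). Camera axes: x right, y up, looking along -z (the intrinsics and any distortion apply to the point x, -y, -z); pixel columns grow to the right and rows downward; lengths in m; the calibration is good to about 2 mm. A picture is of the moment at which its call begins. There is no depth.
- arm.finish_job(): hands the job in; it is judged then, once.
Trained networks look in a picture, given as the dict that the camera call returned (one of the last four; its "shot" number tells which), for a name from the list of things; names that differ only in an ending like _2 or _b are one class to them, and where a whole thing is asked for, a point or a joint stands for the part that bears it (a point fixed in the world has none). Each returns a list of dicts, best first, with "p" (0 to 1); they miss things now and then, are a little off and sometimes report something else, mostly with a low value. They report only what shows in the picture. A call takes as long as a camera call.
- arm.recognise(picture, thing): "at" ([x, y, z] in m, in the coordinates of the camera as it stood for that picture, good to about 4 mm: the middle of the surface that is visible of it).
- arm.masks_of(picture, thing): "pixels" (384x512 bool, what is visible of it).
- arm.place_of(picture, thing): "at" ([x, y, z] in m, in the coordinates of the camera as it stood for that picture, good to about 4 mm: a listed point, or the origin of a listed thing).
The state is a dict: "t": time; "joint_positions": joint angles; "qd": joint speeds; "joint_torque": joint torques, N m; "position": TCP position; "orientation": TCP orientation; "force": force on the tool from outside, world axes, zero at the start; "ft_torque": the same for the moment, N m; "grip_width": finger opening in m; "finger_force": force on a finger pad.
Only numpy, scipy, OpenCV 4.12 (cv2) and the standard library are available. Lean on these libraries where they do the work, as an engineer would, in place of code of your own. Each camera call takes 0.05 s, during which the arm holds its last target. There are 200 camera calls.

TASK

Swing the red turnbutton fully shut so its nose lies over the brass nut plate, then start the bolt: take the crank by its black grip, turn it backward (counter-clockwise seen from above) until the sprung bolt drops onto the thread start, then turn it forward (clockwise) one full turn. Finish still holding the crank grip in the gripper, with the bolt started by that one turn, and leave the phone, the battery and the red side cutter beside it where they lie.

Things in the scene. Friction and masses are not known exactly. Their poses are not given: they have to be found in the camera images.
- turnbutton_post (a point): Centre of the upright black post (round, 14 mm across, reaching from 28 mm to 92 mm above the bench; this point 80 mm above it) on the tail of the red turnbutton. It stands 62 mm from turnbutton_pivot and is moved round it to turn the button; it may be gripped from above or pushed.
- turnbutton_pivot (a point): Point on the upright pivot axis of the red turnbutton, at the height of turnbutton_post.
- turnbutton (a joint): Turn of the red turnbutton, rad. 0 = fully shut against its stop: the nose lies over the brass nut plate and the tail with the post points straight away from the spindle. It grows to 1.6 as the button is turned open, counter-clockwise seen from above; shut it clockwise. Light friction, stays where it is left.
- spindle_axis (a point): Point on the upright axis of the crank and bolt, at the height of crank_grip. The fixture (grey T-shaped base 136 x 214 x 12 mm with a low aluminium bridge, fixed to the bench) differs in place and heading from start to start.
- crank_grip (a point): Middle of the upright black grip of the crank: round, 18 mm across, from 94 to 142 mm above the bench (this point at 121 mm). It turns freely on its pin, so it can be held with a fixed wrist and carried round a level circle of 50 mm radius about spindle_axis. The crank arm's top lies 92 mm above the bench; the crank keeps its height.
- crank (a joint): Turn of the crank, rad, many turns counted. Grows counter-clockwise seen from above (backward); forward, clockwise, makes it fall. The bolt turns with it. Light friction, stays where it is left. Its value does not tell where the thread starts. Turned forward before the drop, it only jams against a stop, which is not to be forced.
- bolt (a joint): Height of the bolt above the thread start, m; pressed down with about 2 N. At first it rides 4 to 11 mm up. Turned backward it climbs a little, then, after 0.7 to 4.2 rad, drops 11 to 12 mm at once to 0 (within 1 mm). A stop (not to be forced) ends backward turning about 0.5 rad past the drop. Forward from there it goes down 10 mm a turn: -10 mm after one turn. A stop lies a quarter turn farther.
- bolt_top (a point): Centre of the top of the bolt: an orange round stem 12 mm across that slides up and down in the middle of the crank's hub. 102 mm above the bench plus joint bolt: 4 to 12 mm higher before the drop, level with the hub's top after one turn forward.
- phone_c: Bystander: a phone with a green back, 138 x 69 x 10 mm; origin at the middle of its underside.
- battery_0: Bystander: a flat black battery, 125 x 46 x 9 mm; origin at the middle of its underside.
- side_cutter: Bystander: a side cutter with red grips, 47 x 109 x 10 mm; origin at the middle of its underside.

How it is judged:
On the way, in this order (a step that is already met when the one before it is completed fails the run):
1. the turnbutton is shut over the nut plate (value of joint turnbutton below 0.15 rad), for 0.2 s.
2. turned backward, the bolt has climbed nearly to the end of the first winding (value of joint bolt above 0.0106 m), for 0.05 s.
3. the bolt has dropped onto the thread start (value of joint bolt below 0.0015 m), for 0.1 s.
4. the bolt has been turned forward one turn (value of joint bolt below -0.008 m), for 0.2 s.
At the end, for the whole second after the job is handed in: The turnbutton is within 0.2 rad of fully shut; the bolt is 8 to 12 mm below the thread start (about 0.8 to 1.2 turns forward of the drop); the crank is at rest and the fingers hold its black grip with at least 2 N (value of joint turnbutton below 0.2 rad and value of joint bolt between -0.012 and -0.008 m and velocity of joint crank between -0.4 and 0.4 rad/s and contact force between the fingers and crank_sleeve above 2 N); the arm keeps its last pose, push and grip.
It fails at once if a bystander is disturbed (distance of any of phone_c, battery_0, side_cutter from where it was at the start of the episode above 0.02 m).
It also fails if it takes over 67 s, if anything falls off the work surface, if the arm or the gripper's body presses on something with over 40 N, if the wrist force passes 120 N, or if a joint passes its speed limit or range.

## Working session

There is one attempt and no reset: what is moved stays moved. The work goes in short steps, Python scripts to look and compute and a tool call to move; the robot and the scene stay as the last step left them, time stands still between calls to the robot, and variables do not carry over. Pictures are saved under pics/ and viewed, at most 10 in all, crops included, and the job is handed in when it is done.

Besides the shell and the picture viewer there is one more tool, called after "Call:" as name(argument=value, ...) on one line, values as JSON. servo_tool: Moves the arm, as the interface text tells. Its arguments: {"type":"object","properties":{"targets":{"type":"array","items":{"type":"number"}},"grip_force":{"type":"number"}},"required":["targets"]}

```bash
mkdir -p pics; cat > h.py <<'E'
import numpy as np, cv2
from rig import arm
def w(pic,p):
    T=np.linalg.inv(pic["camera_from_world"]); return (T@np.r_[p,1])[:3]
def look(names,cams=("scene","top"),save=None):
    for c in cams:
        f=arm.grab_frame(c)
        if save: cv2.imwrite(f"pics/{save}_{c}.png",f["color"][:,:,::-1])
        for n in names:
            for r in arm.place_of(f,n)[:2]: print(c,n,round(r["p"],2),w(f,r["at"]).round(4))
E
python3 - <<'E'
from h import *
s=arm.observe(); print({k:np.round(v,3) for k,v in s.items()})
look(["turnbutton_post","turnbutton_pivot","spindle_axis","crank_grip","bolt_top","phone_c","battery_0","side_cutter"],save="a")
a=[cv2.imread(f"pics/a_{c}.png") for c in("scene","top")]
cv2.imwrite("pics/a.png",cv2.resize(np.vstack(a),(512,600)) if 0 else cv2.resize(np.hstack(a),(800,300)))
E
```

```text
{'t': np.float64(0.0), 'joint_positions': array([ 1.113,  0.334,  0.04 ,  1.466, -0.013,  1.343, -0.058]), 'qd': array([-0.001,  0.   ,  0.001,  0.   ,  0.001,  0.001, -0.002]), 'joint_torque': array([ 0.0000e+00, -6.5635e+01,  1.3350e+00, -4.0380e+01, -6.0000e-02,
        4.5000e-02,  0.0000e+00]), 'position': array([ 0.228, -0.608,  0.291]), 'orientation': array([ 0.984,  0.178, -0.   , -0.001]), 'force': array([-0.019,  0.206, -0.103]), 'ft_torque': array([ 0.029, -0.006, -0.02 ]), 'finger_force': np.float64(0.0), 'grip_width': np.float64(0.087)}
scene turnbutton_post 0.62 [0.5027 0.1494 0.0788]
scene spindle_axis 0.61 [0.547  0.0584 0.1226]
scene bolt_top 0.53 [0.5451 0.0538 0.1063]
scene phone_c 0.61 [0.5778 0.3714 0.0007]
scene phone_c 0.43 [ 0.4296  0.0702 -0.0008]
scene side_cutter 0.54 [ 0.4264  0.0655 -0.0021]
top turnbutton_post 0.75 [0.5017 0.1526 0.0847]
top turnbutton_pivot 0.81 [0.5603 0.1238 0.0831]
top turnbutton_pivot 0.18 [ 0.4366  0.0706 -0.0022]
top spindle_axis 0.85 [0.5497 0.0601 0.1196]
top crank_grip 0.39 [0.5127 0.0206 0.1244]
top bolt_top 0.44 [0.5491 0.0583 0.1113]
top battery_0 0.75 [ 0.5728 -0.2589  0.0033]
top side_cutter 0.57 [ 0.4355  0.0705 -0.0016]
```

View pics/a_scene.png

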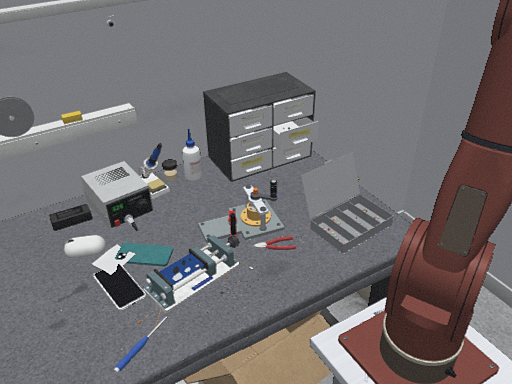

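View pics/a_top.png

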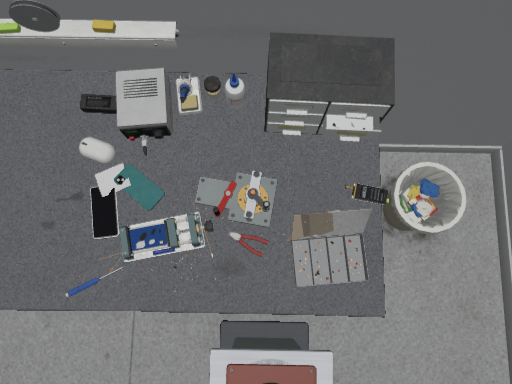

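The scene view shows the fixture near (245,215) and the red cutter at (275,243). In the top view the fixture is at (235,198), the red button at (226,198) and its post at about (216,212). I need a closer crop to find the grip.

```bash
python3 - <<'E'
from h import *
a=cv2.imread("pics/a_scene.png")[165:265,190:310]; b=cv2.imread("pics/a_top.png")[155:255,185:305]
cv2.imwrite("pics/b.png",np.hstack([cv2.resize(i,(396,330),interpolation=cv2.INTER_CUBIC) for i in(a,b)]))
for c in("scene","top"):
    f=arm.grab_frame(c)
    def px(p):
        q=f["camera_from_world"]@np.r_[p,1]; q=np.array([q[0],-q[1],-q[2]]); q=f["mtx"]@q; return (q[:2]/q[2]).round(1)
    for n,p in dict(sp=[.549,.059,.121],spl=[.549,.059,.09],grip=[.5127,.0206,.1244],post=[.502,.151,.08],piv=[.56,.124,.08]).items(): print(c,n,px(p))
    for n in("crank_grip","crank","turnbutton"):
        for m in arm.recognise(f,n)[:2]: print(c,n,round(m["p"],2),w(f,m["at"]).round(3),px(w(f,m["at"])))
E
```

```text
scene sp [254.1 184.5]
scene spl [254.3 193.9]
scene grip [273.8 185.8]
scene post [232.8 217.7]
scene piv [231.2 202.6]
scene crank_grip 0.74 [0.535 0.077 0.015] [251.6 220.7]
scene crank 0.68 [0.521 0.038 0.096] [266.4 195.1]
scene crank 0.65 [0.43  0.066 0.006] [275.6 243.6]
scene turnbutton 0.56 [0.501 0.151 0.051] [233.6 226.7]
top sp [252.  190.9]
top spl [252.  193.4]
top grip [267.2 205.2]
top post [216.  211.3]
top piv [227.1 189.5]
top crank_grip 0.63 [0.51  0.021 0.145] [267.4 205. ]
top crank 0.66 [0.534 0.043 0.091] [258.3 199.1]
top turnbutton 0.8 [0.542 0.135 0.029] [224.  199.8]
```

View pics/b.png

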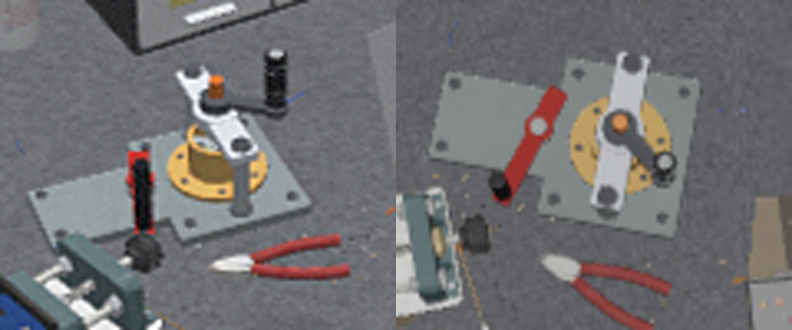

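The crop shows the red button open, with its post at the lower left. The crank grip is at top pixel (267,205) and the orange bolt at (252,191). World estimates:

| Point | x (m) | y (m) |
|---|---|---|
| Spindle | 0.549 | 0.059 |
| Pivot | 0.560 | 0.124 |
| Post | 0.502 | 0.151 |
| Grip | 0.513 | 0.021 |

I'll turn the tool so that tool y points along world x, then move over to the post.

Call:
servo_tool(targets=[0,0,0,0,-0.1213,0,0,0,0,-0.1213,0,0,0,0,-0.1213,0,0,0,0,-0.1213,0,0,0,0,-0.1213,0,0,0,0,-0.1213,0,0,0,0,-0.1213,0,0,0,0,-0.1213,0,0,0,0,-0.1213,0,0,0,0,-0.1213,0,26,27,0,0,0,26,27,0,0,0,26,27,0,0,0,26,27,0,0,0,26,27,0,0,0,26,27,0,0,0,26,27,0,0,0,26,27,0,0,0,26,27,0,0,0,26,27,0,0], grip_force=20)

```text
t: 2.97
position: [0.499, -0.3469, 0.2926]
orientation: [0.707, 0.707, -0.0, 0.0]
force: [0.8, -1.8, 0.5]
grip_width: 0.0434
finger_force: 0.0
```

Call:
servo_tool(targets=[0,35.6,0.2,0,0,0,35.6,0.2,0,0,0,35.6,0.2,0,0,0,35.6,0.2,0,0,0,35.6,0.2,0,0,0,35.6,0.2,0,0,0,35.6,0.2,0,0,0,35.6,0.2,0,0,0,35.6,0.2,0,0,0,35.6,0.2,0,0,0,35.6,0.2,0,0,0,35.6,0.2,0,0,0,35.6,0.2,0,0,0,35.6,0.2,0,0,0,0,0,30,0,0,0,0,30,0,0,0,0,30,0,0,0,0,0,0])

```text
t: 4.47
position: [0.4977, 0.149, 0.1973]
orientation: [0.707, 0.708, -0.003, -0.002]
force: [-1.3, -0.6, -0.2]
grip_width: 0.0434
finger_force: 0.0
```

```bash
python3 - <<'E'
from h import *
print(arm.observe()["position"])
look(["turnbutton_post","turnbutton_pivot","spindle_axis","crank_grip"],save="c")
a=[cv2.imread(f"pics/c_{c}.png")[140:265,160:310] for c in("scene","top")]
cv2.imwrite("pics/c.png",np.hstack([cv2.resize(i,(396,330),interpolation=cv2.INTER_CUBIC) for i in a]))
E
```

```text
[0.49766862 0.14904389 0.19728258]
scene turnbutton_post 0.72 [0.5056 0.1503 0.0778]
scene turnbutton_pivot 0.53 [0.5585 0.1234 0.0804]
scene spindle_axis 0.84 [0.5508 0.0577 0.1239]
scene crank_grip 0.58 [0.5139 0.0258 0.1179]
top spindle_axis 0.63 [0.5474 0.0592 0.1208]
top crank_grip 0.54 [0.5139 0.0217 0.1228]
```

View pics/c.png

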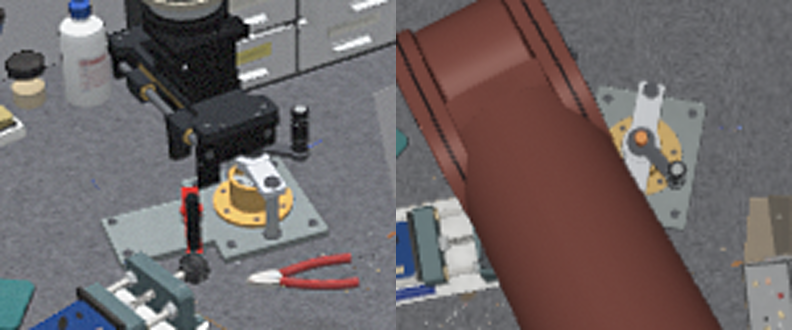

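The picture shows the gripper just above the red button's post and nothing in the way. Next I descend and grip the post.

Call:
servo_tool(targets=[0,2,5,22,0,0,0,0,22,0,0,0,0,22,0,0,0,0,0,0,-1,0,0,0,0,-1,0,0,0,0,-1,0,0,0,0,-1,0,0,0,0,-1,0,0,0,0])

```text
t: 5.72
position: [0.5056, 0.1522, 0.1373]
orientation: [0.707, 0.707, 0.0, 0.0]
force: [-11.1, 3.3, 7.0]
grip_width: 0.018
finger_force: 6.0
```

Call:
servo_tool(targets=[-1,0,0,0,0,-1,0,0,0,0,-1,0,0,0,0])

```text
t: 5.97
position: [0.5041, 0.1532, 0.1369]
orientation: [0.706, 0.708, -0.0, -0.001]
force: [-6.9, 2.3, 7.1]
grip_width: 0.0136
finger_force: 20.0
```

Call:
servo_tool(targets=[-1,3.6,2.2,0,0,-1,3.7,2.3,0,0,-1,6.7,5.6,0,0,-1,5.8,6.4,0,0,-1,4.8,7.2,0,0,-1,3.8,7.8,0,0,-1,2.7,8.2,0,0,-1,1.5,8.5,0,0,-1,0.3,8.7,0,0,-1,-0.6,6.4,0,0,-1,0,0,0,0])

```text
t: 6.88
position: [0.569, 0.1858, 0.1366]
orientation: [0.707, 0.708, 0.001, -0.001]
force: [-0.7, 4.5, -1.2]
grip_width: 0.0131
finger_force: 20.0
```

Call:
servo_tool(targets=[-1,-0.8,4,0,0,-1,-1,4,0,0,-1,-1,4,0,0,-1,0,0,0,0,-1,0,0,0,0])

```text
t: 7.3
position: [0.5718, 0.1861, 0.1359]
orientation: [0.705, 0.709, -0.006, -0.006]
force: [-39.5, 5.7, 24.2]
grip_width: 0.0151
finger_force: 19.8
```

```bash
python3 - <<'E'
from h import *
s=arm.observe();print(s["position"],s["force"])
look(["turnbutton_post","turnbutton_pivot","spindle_axis","crank_grip","bolt_top"],save="d")
E
```

```text
[0.57179531 0.18612407 0.13588872] [-39.51219917   5.69270298  24.20010521]
scene turnbutton_post 0.62 [0.5705 0.1838 0.0758]
scene turnbutton_pivot 0.6 [0.5589 0.1206 0.0795]
scene turnbutton_pivot 0.55 [0.5483 0.0551 0.1084]
scene spindle_axis 0.97 [0.5488 0.0589 0.1237]
scene crank_grip 0.42 [0.5114 0.0251 0.116 ]
scene crank_grip 0.34 [0.5508 0.0582 0.1218]
scene bolt_top 0.38 [0.5489 0.0537 0.1087]
top spindle_axis 0.62 [0.5508 0.0587 0.1209]
```

The button has reached its stop. I'll ease off, release it, rise and move over to the crank grip.

Call:
servo_tool(targets=[-1,1,-9,0,0,-1,0,0,0,0,0,0,0,0,0,0,0,0,0,0,0,0,0,0,0,0,0,0,0,0,0,0,0,-28,0,0,0,0,-28,0,0,0,0,-28,0,0,0,0,-28,0,0,-27,-9,0,0,0,-27,-9,0,0,0,-27,-9,0,0,0,-27,-9,0,0,0,-27,-9,0,0,0,-27,-9,0,0,0,0,0,0,0])

```text
t: 9.32
position: [0.5167, 0.0141, 0.2482]
orientation: [0.709, 0.705, -0.001, 0.001]
force: [1.5, -1.3, -0.2]
grip_width: 0.0432
finger_force: 0.0
```

Call:
servo_tool(targets=[0,0,0,0,0.1208,0,0,0,0,0.1208,0,0,0,0,0.1208,0,0,0,0,0.1208,0,0,0,0,0.1208,0,0,0,0,0.1208,0,0,0,0,0.1208,0,0,0,0,0.1208,0,0,0,0,0.1208,0,0,0,0,0.1208,0,0,0,0,0.1208,0,0,0,0,0.1208,0,0,0,0,0.1208,0,0,0,0,0])

```text
t: 10.48
position: [0.5179, 0.0204, 0.2485]
orientation: [1.0, -0.003, 0.0, 0.0]
force: [-0.3, 0.1, -0.1]
grip_width: 0.0432
finger_force: 0.0
```

```bash
python3 - <<'E'
from h import *
s=arm.observe();print(s["position"],s["orientation"],s["force"],s["joint_positions"].round(2))
look(["turnbutton_post","turnbutton_pivot","spindle_axis","crank_grip","bolt_top"],save="e")
a=[cv2.imread(f"pics/e_{c}.png")[140:265,160:310] for c in("scene","top")]
cv2.imwrite("pics/e.png",np.hstack([cv2.resize(i,(396,330),interpolation=cv2.INTER_CUBIC) for i in a]))
E
```

```text
[0.51788736 0.02037773 0.2484635 ] [ 9.99996809e-01 -2.51340285e-03  2.11433645e-04  1.41939251e-04] [-0.33051943  0.13218089 -0.07885917] [ 0.36  0.13 -0.53  1.82  0.07  1.21 -1.76]
scene turnbutton_post 0.69 [0.5694 0.1855 0.0763]
scene turnbutton_pivot 0.8 [0.5557 0.1239 0.0799]
scene spindle_axis 0.91 [0.5478 0.0564 0.1262]
scene crank_grip 0.47 [0.51   0.0263 0.1181]
scene bolt_top 0.5 [0.545  0.055  0.1068]
top turnbutton_post 0.63 [0.5665 0.1872 0.0868]
top turnbutton_pivot 0.7 [0.5659 0.1865 0.0827]
top turnbutton_pivot 0.47 [0.5569 0.1276 0.0817]
```

View pics/e.png

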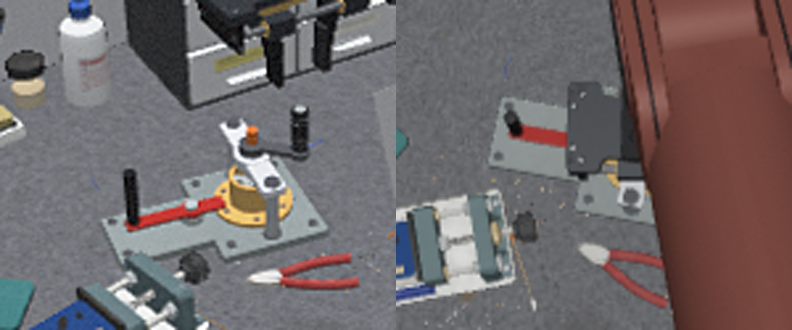

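The picture shows the button shut: red nose on the brass plate, tail pointing away from the spindle. The gripper is above the black grip. Next I descend and take it.

Call:
servo_tool(targets=[0,-5,-3,19,0,0,0,0,19,0,0,0,0,19,0,0,0,0,19,0,0,0,0,0,0,-1,0,0,0,0,-1,0,0,0,0,-1,0,0,0,0,-1,0,0,0,0,-1,0,0,0,0,-1,0,0,0,0,-1,0,0,0,0], grip_force=20)

```text
t: 12.08
position: [0.5131, 0.0234, 0.173]
orientation: [1.0, 0.001, 0.001, 0.0]
force: [-1.4, -1.5, 6.1]
grip_width: 0.0171
finger_force: 20.0
```

The grip is held at about 224°, radius 50 mm. I'll tabulate the level circle in move units and take a reference for the orange stem.

```bash
cat >> h.py <<'E'
def bolt(sp=(.549,.0585)):
    s=arm.observe(); d=s["position"][:2]-np.array(sp)
    f=arm.grab_frame("scene"); h=cv2.cvtColor(f["color"],cv2.COLOR_RGB2HSV)
    m=(h[...,0]<16)&(h[...,0]>5)&(h[...,1]>170)&(h[...,2]>120)
    m[:160]=0;m[200:]=0;m[:,:235]=0;m[:,275:]=0
    y,x=np.nonzero(m)
    print("ang",np.degrees(np.arctan2(d[1],d[0])).round(1)%360,"r",np.linalg.norm(d).round(4),"F",s["force"].round(1),"orange n",len(y),"top",y.min() if len(y) else None,"cx,cy",x.mean().round(1),y.mean().round(1))
    for r in arm.place_of(f,"bolt_top")[:1]: print("bolt_top",round(r["p"],2),w(f,r["at"]).round(4))
    return f
E
python3 - <<'E'
from h import *
bolt()
t=np.radians(np.arange(224.5,224.5+361,4.5)); p=50*np.c_[np.cos(t),-np.sin(t)]
d=np.diff(p,axis=0).round(1)
for i in range(0,80,5): print(224.5+4.5*i,", ".join(f"-1, {a}, {b}, 0, 0" for a,b in d[i:i+5]))
E
```

```text
ang 224.4 r 0.0502 F [-1.4 -1.5  6.1] orange n 16 top 188 cx,cy 255.0 190.6
bolt_top 0.46 [0.5467 0.0574 0.1112]
224.5 -1, 2.9, 2.7, 0, 0, -1, 3.1, 2.5, 0, 0, -1, 3.2, 2.2, 0, 0, -1, 3.4, 1.9, 0, 0, -1, 3.6, 1.7, 0, 0
247.0 -1, 3.7, 1.4, 0, 0, -1, 3.8, 1.1, 0, 0, -1, 3.8, 0.8, 0, 0, -1, 3.9, 0.5, 0, 0, -1, 3.9, 0.2, 0, 0
269.5 -1, 3.9, -0.1, 0, 0, -1, 3.9, -0.4, 0, 0, -1, 3.9, -0.7, 0, 0, -1, 3.8, -1.0, 0, 0, -1, 3.7, -1.3, 0, 0
292.0 -1, 3.6, -1.6, 0, 0, -1, 3.4, -1.9, 0, 0, -1, 3.3, -2.2, 0, 0, -1, 3.1, -2.4, 0, 0, -1, 2.9, -2.6, 0, 0
314.5 -1, 2.7, -2.9, 0, 0, -1, 2.5, -3.1, 0, 0, -1, 2.2, -3.2, 0, 0, -1, 1.9, -3.4, 0, 0, -1, 1.7, -3.6, 0, 0
337.0 -1, 1.4, -3.7, 0, 0, -1, 1.1, -3.8, 0, 0, -1, 0.8, -3.8, 0, 0, -1, 0.5, -3.9, 0, 0, -1, 0.2, -3.9, 0, 0
359.5 -1, -0.1, -3.9, 0, 0, -1, -0.4, -3.9, 0, 0, -1, -0.7, -3.9, 0, 0, -1, -1.0, -3.8, 0, 0, -1, -1.3, -3.7, 0, 0
382.0 -1, -1.6, -3.6, 0, 0, -1, -1.9, -3.4, 0, 0, -1, -2.2, -3.3, 0, 0, -1, -2.4, -3.1, 0, 0, -1, -2.6, -2.9, 0, 0
404.5 -1, -2.9, -2.7, 0, 0, -1, -3.1, -2.5, 0, 0, -1, -3.2, -2.2, 0, 0, -1, -3.4, -1.9, 0, 0, -1, -3.6, -1.7, 0, 0
427.0 -1, -3.7, -1.4, 0, 0, -1, -3.8, -1.1, 0, 0, -1, -3.8, -0.8, 0, 0, -1, -3.9, -0.5, 0, 0, -1, -3.9, -0.2, 0, 0
449.5 -1, -3.9, 0.1, 0, 0, -1, -3.9, 0.4, 0, 0, -1, -3.9, 0.7, 0, 0, -1, -3.8, 1.0, 0, 0, -1, -3.7, 1.3, 0, 0
472.0 -1, -3.6, 1.6, 0, 0, -1, -3.4, 1.9, 0, 0, -1, -3.3, 2.2, 0, 0, -1, -3.1, 2.4, 0, 0, -1, -2.9, 2.6, 0, 0
494.5 -1, -2.7, 2.9, 0, 0, -1, -2.5, 3.1, 0, 0, -1, -2.2, 3.2, 0, 0, -1, -1.9, 3.4, 0, 0, -1, -1.7, 3.6, 0, 0
517.0 -1, -1.4, 3.7, 0, 0, -1, -1.1, 3.8, 0, 0, -1, -0.8, 3.8, 0, 0, -1, -0.5, 3.9, 0, 0, -1, -0.2, 3.9, 0, 0
539.5 -1, 0.1, 3.9, 0, 0, -1, 0.4, 3.9, 0, 0, -1, 0.7, 3.9, 0, 0, -1, 1.0, 3.8, 0, 0, -1, 1.3, 3.7, 0, 0
562.0 -1, 1.6, 3.6, 0, 0, -1, 1.9, 3.4, 0, 0, -1, 2.2, 3.3, 0, 0, -1, 2.4, 3.1, 0, 0, -1, 2.6, 2.9, 0, 0
```

Call:
servo_tool(targets=[-1,2.9,2.7,0,0,-1,3.1,2.5,0,0,-1,3.2,2.2,0,0,-1,3.4,1.9,0,0,-1,3.6,1.7,0,0,-1,3.7,1.4,0,0,-1,3.8,1.1,0,0,-1,3.8,0.8,0,0,-1,3.9,0.5,0,0,-1,3.9,0.2,0,0])

```text
t: 13.02
position: [0.5485, 0.0064, 0.1731]
orientation: [1.0, -0.0, 0.0, 0.001]
force: [-2.1, -8.2, 7.9]
grip_width: 0.0172
finger_force: 20.0
```

```bash
python3 -c "from h import *; bolt()"
```

```text
ang 269.4 r 0.0521 F [-2.1 -8.2  7.9] orange n 17 top 188 cx,cy 254.9 190.6
bolt_top 0.68 [0.5466 0.0089 0.1184]
```

Call:
servo_tool(targets=[-1,3.9,0.9,0,0,-1,3.9,0.4,0,0,-1,3.9,-0.7,0,0,-1,3.8,-1.0,0,0,-1,3.7,-1.3,0,0])

```text
t: 13.53
position: [0.568, 0.0091, 0.1731]
orientation: [1.0, 0.0, 0.001, 0.001]
force: [-0.7, -4.7, 6.1]
grip_width: 0.0173
finger_force: 20.0
```

```bash
python3 -c "from h import *; bolt()"
```

```text
ang 291.0 r 0.0529 F [-0.7 -4.7  6.1] orange n 15 top 188 cx,cy 255.1 190.5
bolt_top 0.42 [0.546  0.055  0.1118]
```

Call:
servo_tool(targets=[-1,3.6,-1.6,0,0,-1,3.4,-1.9,0,0,-1,3.3,-2.2,0,0,-1,3.1,-2.4,0,0,-1,2.9,-2.6,0,0])

```text
t: 14.05
position: [0.5848, 0.0194, 0.1732]
orientation: [1.0, -0.0, 0.001, 0.001]
force: [3.2, -5.6, 4.7]
grip_width: 0.0173
finger_force: 20.0
```

```bash
python3 -c "from h import *; bolt((.551,.0565))"
```

```text
ang 312.3 r 0.0501 F [ 3.2 -5.6  4.7] orange n 17 top 187 cx,cy 255.1 189.9
bolt_top 0.59 [0.5492 0.0547 0.115 ]
```

Call:
servo_tool(targets=[-1,2.7,-2.9,0,0,-1,2.5,-3.1,0,0,-1,2.2,-3.2,0,0,-1,1.9,-3.4,0,0,-1,1.7,-3.6,0,0])

```text
t: 14.57
position: [0.5964, 0.0358, 0.1732]
orientation: [1.0, -0.0, 0.002, 0.001]
force: [6.5, -4.9, 2.2]
grip_width: 0.0174
finger_force: 20.0
```

```bash
python3 -c "from h import *; bolt((.551,.0565))"
```

```text
ang 335.5 r 0.0498 F [ 6.5 -4.9  2.2] orange n 18 top 187 cx,cy 254.9 190.1
bolt_top 0.43 [0.5483 0.056  0.112 ]
```

Call:
servo_tool(targets=[-1,1.9,-3.7,0,0,-1,1.6,-3.8,0,0,-1,1.3,-3.8,0,0,-1,1.0,-3.9,0,0,-1,0.5,-3.9,0,0])

```text
t: 15.08
position: [0.6011, 0.0568, 0.173]
orientation: [1.0, 0.001, 0.0, -0.0]
force: [-0.9, -0.9, 9.0]
grip_width: 0.0176
finger_force: 20.0
```

```bash
python3 -c "from h import *; bolt((.551,.0565))"
```

```text
ang 0.4 r 0.0501 F [-0.9 -0.9  9. ] orange n 21 top 187 cx,cy 255.0 190.0
bolt_top 0.53 [0.5485 0.0545 0.1127]
```

Call:
servo_tool(targets=[-1,-0.1,-3.9,0,0,-1,-0.4,-3.9,0,0,-1,-0.7,-3.9,0,0,-1,-1.0,-3.8,0,0,-1,-1.3,-3.7,0,0])

```text
t: 15.6
position: [0.5971, 0.076, 0.173]
orientation: [1.0, 0.001, 0.0, 0.0]
force: [-2.6, -3.5, 8.8]
grip_width: 0.0173
finger_force: 20.0
```

```bash
python3 -c "from h import *; bolt((.551,.0565))"
```

```text
ang 22.9 r 0.05 F [-2.6 -3.5  8.8] orange n 17 top 187 cx,cy 255.0 189.8
bolt_top 0.47 [0.5455 0.0545 0.1138]
```

Call:
servo_tool(targets=[-1,-1.6,-3.6,0,0,-1,-1.9,-3.4,0,0,-1,-2.2,-3.3,0,0,-1,-2.4,-3.1,0,0,-1,-2.6,-2.9,0,0])

```text
t: 16.12
position: [0.5863, 0.0917, 0.173]
orientation: [1.0, 0.001, -0.0, 0.0]
force: [-2.5, -4.5, 9.8]
grip_width: 0.0172
finger_force: 20.0
```

```bash
python3 -c "from h import *; bolt((.551,.0565))"
```

```text
ang 44.9 r 0.0499 F [-2.5 -4.5  9.8] orange n 16 top 187 cx,cy 254.9 190.0
bolt_top 0.53 [0.5468 0.0551 0.113 ]
```

Call:
servo_tool(targets=[-1,-2.9,-2.7,0,0,-1,-3.1,-2.5,0,0,-1,-3.2,-2.2,0,0,-1,-3.4,-1.9,0,0,-1,-3.6,-1.7,0,0])

```text
t: 16.63
position: [0.5703, 0.1024, 0.173]
orientation: [1.0, 0.0, 0.0, 0.001]
force: [-0.5, -5.1, 8.9]
grip_width: 0.0176
finger_force: 20.0
```

```bash
python3 -c "from h import *; bolt((.551,.0565))"
```

```text
ang 67.2 r 0.0498 F [-0.5 -5.1  8.9] orange n 14 top 187 cx,cy 255.1 189.5
bolt_top 0.59 [0.5497 0.0526 0.1156]
```

Call:
servo_tool(targets=[-1,-3.7,-1.0,0,0,-1,-3.8,-0.7,0,0,-1,-3.8,-0.4,0,0,-1,-3.9,-0.2,0,0,-1,-3.9,-0.1,0,0])

```text
t: 17.15
position: [0.5514, 0.106, 0.1731]
orientation: [1.0, 0.001, 0.001, -0.0]
force: [1.4, -0.6, 6.3]
grip_width: 0.0174
finger_force: 20.0
```

```bash
python3 - <<'E'
from h import *
f=bolt((.551,.0565)); a=f["color"][150:230,210:310,::-1]
cv2.imwrite("pics/f.png",cv2.resize(a,(600,480),interpolation=cv2.INTER_CUBIC))
E
```

```text
ang 89.5 r 0.0495 F [ 1.4 -0.6  6.3] orange n 10 top 190 cx,cy 255.2 191.3
bolt_top 0.4 [0.5479 0.0543 0.1033]
```

View pics/f.png

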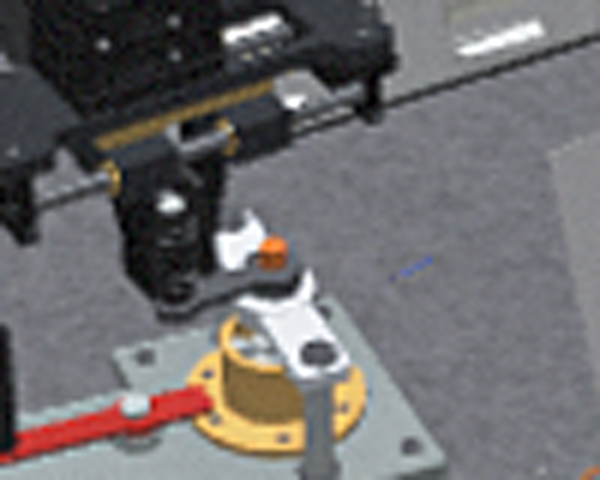

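The orange stem top has dropped from row 187 to 190 in the scene view (bolt_top z 0.1156 to 0.1033). That puts the drop between 67° and 89.5°. Now one turn forward.

Call:
servo_tool(targets=[-1,3.9,0.2,0,0,-1,3.9,0.5,0,0,-1,3.8,0.8,0,0,-1,3.8,1.1,0,0,-1,3.7,1.4,0,0,-1,3.6,1.7,0,0,-1,3.4,1.9,0,0,-1,3.2,2.2,0,0,-1,3.1,2.5,0,0,-1,2.9,2.7,0,0])

```text
t: 18.08
position: [0.5865, 0.0913, 0.173]
orientation: [1.0, 0.001, 0.0, -0.0]
force: [-1.8, 0.6, 8.4]
grip_width: 0.0176
finger_force: 20.0
```

```bash
python3 -c "from h import *; bolt((.551,.0565))"
```

```text
ang 44.5 r 0.0497 F [-1.8  0.6  8.4] orange n 10 top 190 cx,cy 254.9 191.9
bolt_top 0.5 [0.5459 0.0559 0.1034]
```

Call:
servo_tool(targets=[-1,2.6,2.9,0,0,-1,2.4,3.1,0,0,-1,2.2,3.3,0,0,-1,1.9,3.4,0,0,-1,1.6,3.6,0,0,-1,1.3,3.7,0,0,-1,1.0,3.8,0,0,-1,0.7,3.9,0,0,-1,0.4,3.9,0,0,-1,0.1,3.9,0,0,-1,-0.2,3.9,0,0,-1,-0.5,3.9,0,0,-1,-0.8,3.8,0,0,-1,-1.1,3.8,0,0,-1,-1.4,3.7,0,0,-1,-1.7,3.6,0,0,-1,-1.9,3.4,0,0,-1,-2.2,3.2,0,0,-1,-2.5,3.1,0,0,-1,-2.7,2.9,0,0])

```text
t: 19.85
position: [0.5863, 0.0203, 0.1731]
orientation: [1.0, 0.001, 0.001, -0.001]
force: [1.8, 1.0, 5.8]
grip_width: 0.0176
finger_force: 20.0
```

```bash
python3 -c "from h import *; bolt((.551,.0565))"
```

```text
ang 314.3 r 0.0505 F [1.8 1.  5.8] orange n 11 top 191 cx,cy 254.7 192.2
```

Call:
servo_tool(targets=[-1,-2.9,2.6,0,0,-1,-3.1,2.4,0,0,-1,-3.3,2.2,0,0,-1,-3.4,1.9,0,0,-1,-3.6,1.6,0,0,-1,-3.7,1.3,0,0,-1,-3.8,1.0,0,0,-1,-3.9,0.7,0,0,-1,-3.9,0.4,0,0,-1,-3.9,0.1,0,0,-1,-3.9,-0.2,0,0,-1,-3.9,-0.5,0,0,-1,-3.8,-0.8,0,0,-1,-3.8,-1.1,0,0,-1,-3.7,-1.4,0,0,-1,-3.6,-1.7,0,0,-1,-3.4,-1.9,0,0,-1,-3.2,-2.2,0,0,-1,-3.1,-2.5,0,0,-1,-2.9,-2.7,0,0])

```text
t: 21.62
position: [0.5154, 0.0208, 0.173]
orientation: [1.0, 0.001, 0.001, -0.0]
force: [1.6, 0.5, 6.5]
grip_width: 0.0174
finger_force: 20.0
```

```bash
python3 -c "from h import *; bolt((.551,.0565))"
```

```text
ang 225.1 r 0.0505 F [1.6 0.5 6.5] orange n 6 top 192 cx,cy 255.0 192.5
```

Call:
servo_tool(targets=[-1,-2.6,-2.9,0,0,-1,-2.4,-3.1,0,0,-1,-2.2,-3.3,0,0,-1,-1.9,-3.4,0,0,-1,-1.6,-3.6,0,0,-1,-1.3,-3.7,0,0,-1,-1.0,-3.8,0,0,-1,-0.7,-3.9,0,0,-1,-0.4,-3.9,0,0,-1,-0.1,-3.9,0,0,-1,0.2,-3.9,0,0,-1,0.5,-3.9,0,0,-1,0.8,-3.8,0,0,-1,1.1,-3.8,0,0,-1,1.4,-3.7,0,0,-1,1.7,-3.6,0,0,-1,1.9,-3.4,0,0,-1,2.2,-3.2,0,0,-1,2.5,-3.1,0,0,-1,2.7,-2.9,0,0])

```text
t: 23.38
position: [0.5159, 0.0916, 0.173]
orientation: [1.0, 0.001, 0.0, -0.0]
force: [0.1, -1.6, 8.2]
grip_width: 0.0175
finger_force: 20.0
```

```bash
python3 -c "from h import *; bolt((.551,.0565))"
```

```text
ang 135.0 r 0.0496 F [ 0.1 -1.6  8.2] orange n 0 top None cx,cy nan nanh.py:17: RuntimeWarning: Mean of empty slice.
  print("ang",np.degrees(np.arctan2(d[1],d[0])).round(1)%360,"r",np.linalg.norm(d).round(4),"F",s["force"].round(1),"orange n",len(y),"top",y.min() if len(y) else None,"cx,cy",x.mean().round(1),y.mean().round(1))
  ret = ret.dtype.type(ret / rcount)
```

Call:
servo_tool(targets=[-1,2.9,-2.6,0,0,-1,3.1,-2.4,0,0,-1,3.3,-2.2,0,0,-1,3.4,-1.9,0,0,-1,3.6,-1.6,0,0,-1,3.7,-1.3,0,0,-1,3.8,-1.0,0,0,-1,3.9,-0.7,0,0,-1,3.9,-0.4,0,0,-1,3.9,-0.1,0,0,-1,3.9,0.2,0,0,-1,3.9,0.5,0,0,-1,0,0,0,0,-1,0,0,0,0,-1,0,0,0,0])

```text
t: 24.73
position: [0.5594, 0.1053, 0.1731]
orientation: [1.0, 0.001, 0.001, -0.0]
force: [0.4, -0.1, 6.0]
grip_width: 0.0173
finger_force: 20.0
```

```bash
python3 - <<'E' 2>/dev/null
from h import *
f=bolt((.551,.0565)); print(arm.observe()["qd"].round(3)); t=arm.grab_frame("top")
cv2.imwrite("pics/g.png",np.hstack([cv2.resize(i,(396,330),interpolation=cv2.INTER_CUBIC) for i in (f["color"][165:225,220:292,::-1],t["color"][155:255,185:305,::-1])]))
for r in arm.place_of(f,"turnbutton_post")[:1]: print(w(f,r["at"]))
E
```

```text
ang 80.2 r 0.0495 F [ 0.4 -0.1  6. ] orange n 5 top 193 cx,cy 254.8 193.4
bolt_top 0.28 [0.557  0.108  0.1179]
[-0.    -0.001 -0.    -0.     0.    -0.     0.001]
[0.57307626 0.18850196 0.07850365]
```

View pics/g.png

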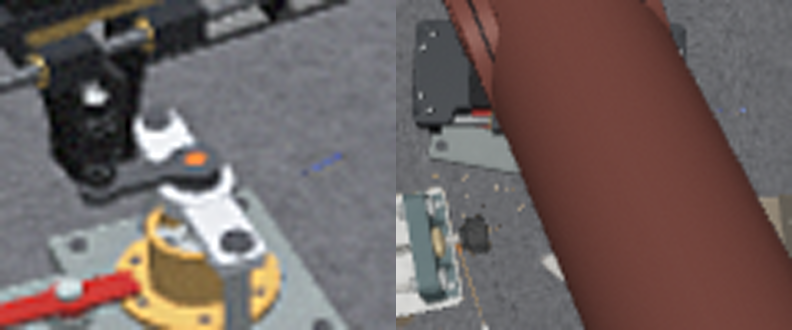

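The orange stem is now level with the hub's top at about (255,193), the button is still shut, and the fingers hold the grip at rest with 20 N. I'm handing the job in.

```bash
python3 -c "from rig import arm; print(arm.finish_job())"
```

```text
the job is handed in; nothing more can be done
None
```

I handed the job in at about 25 s of the 67 s allowed, though the judge's verdict wasn't shown: the button is shut, the bolt dropped and was started by one forward turn, the gripper still holds the crank grip, and the arm stayed clear of the phone, battery and cutter.

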